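# Refill the analyser's reagent kit caddy

## Robot

A 6-joint arm with a two-finger parallel gripper is mounted at the origin on the work surface. World frame = base frame: x ahead of the robot, y to its left, z up, the work surface at z = 0. Lengths are in m, angles in rad, forces in N, time in s.
With the tool pointing down it reaches from about 0.35 to 0.975 m from the base axis. Payload 4.9 kg.
Tool frame: the origin (TCP) lies between the finger pads; the fingertips stand 25 mm ahead of it and the grasp point (between the pads) lies 6 mm ahead of it; z points along the fingers, y is the line along which they close (so a half turn about z gives the same grasp; the last joint's range is limited). The gripper opens to 85 mm and grips with 20 to 120 N. Pads are 22 mm wide; open, the fingers measure 114 mm over their backs; the gripper's body (76 mm by 85 mm) begins 54 mm behind the grasp point. The pads swing forward as they close: fully open they stand 13 mm farther back than shut.
Start: joints at [-1.446, 0.053, 1.613, -0, 1.476, -0.119], TCP at [0.151, -0.606, 0.256] pointing down, gripper open.
Joint ranges: [-3.01, 3.01], [-1.01, 2.22], [0.06, 2.58], [-1.02, 4.17], [0.09, 2.62], [-3.14, 3.14]. Speed limits (rad/s): [2.57, 2.57, 3.14, 3.14, 3.14, 3.14].

## Interface

Orientations are given as a unit quaternion [w, x, y, z].
In Python, from bench import readout, cams, r, spotter gives the robot as it stands.
- The arm moves only by the tool step_arm, never from a script. Its argument "rows" is a list that holds one entry, the list of rows, each a list of 5 numbers: the opening, from -1 (shut) to 1 (fully open), so that 0 is half open, then the shift along the tool's x, y, z in cm, then the turn about the tool's z in degrees. In form: [[[jaw, dx, dy, dz, spin], ...]]. A call has 1 to 5 rows; each row is the pose to reach, as a shift and turn from the pose commanded when the call began, along the tool's axes at that moment; what a row does not reach only later rows make up. A row lasts 1/10 s, in which the tool goes at most 50 mm and 8.59 degrees, less where a joint would pass 70% of its speed; a pose out of reach is approached as far as the arm can. A call with a gripper value outside its range is refused whole. The fingers move at their own pace and stop on an object; "squeeze" is the grip in N (left out, the last holds). Time passes only in rows, so rows that repeat a pose let the fingers close. It gives the time, the measured TCP pose, the force, the opening and the grip force at its end, in the units of the state.
- readout.read_state(): the state, without advancing time (a new reading comes with each control period).
- cams.grab_frame(name): name is "side" or "top" or "wrist"; returns the picture (384x512x3 uint8, red, green, blue); there is no depth.
- cams.calibration(name): a dict with "fx", "fy", "cx", "cy" (pixels), "dist" ([k1, k2, p1, p2, k3] as OpenCV has them; the pictures are not rectified), "camera_from_world" (4x4, takes a point from world to camera coordinates). Camera axes: x right, y up, looking along -z (the intrinsics and any distortion apply to the point x, -y, -z); pixel columns grow to the right and rows downward; lengths in m; the calibration is good to about 2 mm. A picture is of the moment at which its call begins: read the wrist's pose just before it. calibration takes no time and is no camera call; for the wrist camera it gives the pose at the moment of the call.
- r.sign_off(): hands the job in; it is judged then, once.
Trained networks look in the newest picture that a camera, given by its name, has taken for a name from the list of things; names that differ only in an ending like _2 or _b are one class to them, and where a whole thing is asked for, a point or a joint stands for the part that bears it (a point fixed in the world has none). Each returns a list of dicts, best first, with "p" (0 to 1); they miss things now and then, are a little off and sometimes report something else, mostly with a low value. They report only what shows in the picture. A call takes as long as a camera call.
- spotter.look_for(camera, target): "position" ([column, row] in pixels, amid what is visible of it).
- spotter.outline_of(camera, target): "pixels" (384x512 bool, what is visible of it) and "position" ([column, row] in pixels, amid what is visible of it).
- spotter.spot_point(camera, target): "position" ([column, row] in pixels: a listed point, or the origin of a listed thing).
The state is a dict: "time": time; "joints": joint angles; "dq": joint speeds; "joint_torque": joint torques, N m; "eef_pos": TCP position; "orientation": TCP orientation; "force": force on the tool from outside, world axes, zero at the start; "wrist_torque": the same for the moment, N m; "opening": opening from 0.0 (shut) to 1.0 (fully open); "finger_force": force on a finger pad.
Only numpy, scipy, OpenCV 4.12 (cv2) and the standard library are available. Lean on these libraries where they do the work, as an engineer would, in place of code of your own. Each camera call takes 0.05 s, during which the arm holds its last target. There are 200 camera calls.

## Task

Gather the four amber reagent bottles into the grey kit caddy, each standing upright in the pocket whose pad has the colour of its cap. Set them down rather than dropping them, tip no bottle, and leave the two white bottles standing where they are.

Things in the scene. Friction and masses are not known exactly. Their poses are not given: they have to be found in the camera images.
- amber_red_mid (a point): dark amber-brown round bottle with a red screw cap, standing on the bench: straight body 42 mm in diameter from its foot to 54 mm up, then a shoulder and a cap 24 mm in diameter, 80 mm tall in all, about 120 g; the point is on its axis half-way up, 40 mm above its foot; z points up to the cap. Belongs in the caddy.
- amber_blue_mid (a point): dark amber-brown round bottle with a blue screw cap, standing on the bench: straight body 42 mm in diameter from its foot to 54 mm up, then a shoulder and a cap 24 mm in diameter, 80 mm tall in all, about 120 g; the point is on its axis half-way up, 40 mm above its foot; z points up to the cap. Belongs in the caddy.
- amber_green_mid (a point): dark amber-brown round bottle with a green screw cap, standing on the bench: straight body 42 mm in diameter from its foot to 54 mm up, then a shoulder and a cap 24 mm in diameter, 80 mm tall in all, about 120 g; the point is on its axis half-way up, 40 mm above its foot; z points up to the cap. Belongs in the caddy.
- amber_yellow_mid (a point): dark amber-brown round bottle with a yellow screw cap, standing on the bench: straight body 42 mm in diameter from its foot to 54 mm up, then a shoulder and a cap 24 mm in diameter, 80 mm tall in all, about 120 g; the point is on its axis half-way up, 40 mm above its foot; z points up to the cap. Belongs in the caddy.
- white_red_mid (a point): white round bottle with a red screw cap, standing on the bench: straight body 42 mm in diameter from its foot to 54 mm up, then a shoulder and a cap 24 mm in diameter, 80 mm tall in all, about 120 g; the point is on its axis half-way up, 40 mm above its foot; z points up to the cap. Does not belong to the kit.
- white_blue_mid (a point): white round bottle with a blue screw cap, standing on the bench: straight body 42 mm in diameter from its foot to 54 mm up, then a shoulder and a cap 24 mm in diameter, 80 mm tall in all, about 120 g; the point is on its axis half-way up, 40 mm above its foot; z points up to the cap. Does not belong to the kit.
- pad_red: red pad, 66 x 66 x 2 mm, on the floor of a pocket of the grey kit caddy; origin at the centre of its underside, z up; a bottle stands on its top, 2 mm above. The pocket is 70 mm square, centred on the pad, its rim 20 mm above the origin. Caddy: fixed block 180 x 180 x 26 mm, 2 x 2 pockets 86 mm apart, sides along the pad's x and y; the colours change pockets.
- pad_blue: blue pad, 66 x 66 x 2 mm, on the floor of a pocket of the grey kit caddy; origin at the centre of its underside, z up; a bottle stands on its top, 2 mm above. The pocket is 70 mm square, centred on the pad, its rim 20 mm above the origin. Caddy: fixed block 180 x 180 x 26 mm, 2 x 2 pockets 86 mm apart, sides along the pad's x and y; the colours change pockets.
- pad_green: green pad, 66 x 66 x 2 mm, on the floor of a pocket of the grey kit caddy; origin at the centre of its underside, z up; a bottle stands on its top, 2 mm above. The pocket is 70 mm square, centred on the pad, its rim 20 mm above the origin. Caddy: fixed block 180 x 180 x 26 mm, 2 x 2 pockets 86 mm apart, sides along the pad's x and y; the colours change pockets.
- pad_yellow: yellow pad, 66 x 66 x 2 mm, on the floor of a pocket of the grey kit caddy; origin at the centre of its underside, z up; a bottle stands on its top, 2 mm above. The pocket is 70 mm square, centred on the pad, its rim 20 mm above the origin. Caddy: fixed block 180 x 180 x 26 mm, 2 x 2 pockets 86 mm apart, sides along the pad's x and y; the colours change pockets.

How it is judged:
At the end, for the whole second after the job is handed in: Each amber bottle stands upright (within 0.1 rad) on the floor of the pocket with the pad of its cap's colour (axis within 22 mm of the pad's centre, half-way point 36 to 50 mm above the pad's origin), at rest; both white bottles stand upright, at rest, within 20 mm of where they started (horizontal distance between amber_red_mid and pad_red below 0.022 m and z of amber_red_mid in the frame of pad_red between 0.036 and 0.05 m and angle between each of amber_red_mid, amber_blue_mid, amber_green_mid, amber_yellow_mid, white_red_mid, white_blue_mid's own z axis and vertical below 0.1 rad and linear speed of each of amber_red, amber_blue, amber_green, amber_yellow, white_red, white_blue below 0.02 m/s and horizontal distance between amber_blue_mid and pad_blue below 0.022 m and z of amber_blue_mid in the frame of pad_blue between 0.036 and 0.05 m and horizontal distance between amber_green_mid and pad_green below 0.022 m and z of amber_green_mid in the frame of pad_green between 0.036 and 0.05 m and horizontal distance between amber_yellow_mid and pad_yellow below 0.022 m and z of amber_yellow_mid in the frame of pad_yellow between 0.036 and 0.05 m and distance of each of white_red_mid, white_blue_mid from where it was at the start of the episode below 0.02 m); the robot touches nothing.
It fails at once if a white bottle is moved by more than 20 mm (distance of any of white_red_mid, white_blue_mid from where it was at the start of the episode above 0.02 m).
It fails at once if a bottle is tipped (over about 30 degrees) (angle between any of amber_red_mid, amber_blue_mid, amber_green_mid, amber_yellow_mid, white_red_mid, white_blue_mid's own z axis and vertical above 0.5 rad).
It fails at once if an amber bottle is dropped into its pocket (faster than 0.6 m/s there) ((horizontal distance between amber_red_mid and pad_red below 0.03 m and z of amber_red_mid in the frame of pad_red below 0.08 m and linear speed of amber_red above 0.6 m/s) or (horizontal distance between amber_blue_mid and pad_blue below 0.03 m and z of amber_blue_mid in the frame of pad_blue below 0.08 m and linear speed of amber_blue above 0.6 m/s) or (horizontal distance between amber_green_mid and pad_green below 0.03 m and z of amber_green_mid in the frame of pad_green below 0.08 m and linear speed of amber_green above 0.6 m/s) or (horizontal distance between amber_yellow_mid and pad_yellow below 0.03 m and z of amber_yellow_mid in the frame of pad_yellow below 0.08 m and linear speed of amber_yellow above 0.6 m/s)).
It also fails if it takes over 96 s, if anything falls off the work surface, if the arm or the gripper's body presses on something with over 40 N, if the wrist force passes 120 N, or if a joint passes its speed limit or range.

## Working session

There is one attempt and no reset: what is moved stays moved. The work goes in short steps, Python scripts to look and compute and a tool call to move; the robot and the scene stay as the last step left them, time stands still between calls to the robot, and variables do not carry over. Pictures are saved under pics/ and viewed, at most 14 in all, crops included, and the job is handed in when it is done.

Besides the shell and the picture viewer there is one more tool, called after "Emit:" as name(argument=value, ...) on one line, values as JSON. step_arm: Moves the arm, as the interface text tells. Its arguments: {"type":"object","properties":{"rows":{"type":"array"},"squeeze":{"type":"number"}},"required":["rows"]}

```bash
mkdir -p pics; cat > h.py <<'E'
import numpy as np, cv2
from bench import readout, cams, r, spotter
def ray(cam,px,K=None):
    k=K or cams.calibration(cam)
    M=np.array([[k['fx'],0,k['cx']],[0,k['fy'],k['cy']],[0,0,1]])
    u=cv2.undistortPoints(np.array([[px]],float),M,np.array(k['dist'],float))[0,0]
    T=np.linalg.inv(np.array(k['camera_from_world']))
    return T[:3,3], T[:3,:3]@np.array([u[0],-u[1],-1.])
def at_z(cam,px,z,K=None):
    o,d=ray(cam,px,K); return o+d*(z-o[2])/d[2]
def tri(a,b):
    (o1,d1),(o2,d2)=a,b
    s=np.linalg.lstsq(np.c_[d1,-d2],o2-o1,rcond=None)[0]
    p,q=o1+d1*s[0],o2+d2*s[1]; return (p+q)/2,np.linalg.norm(p-q)
def save(im,n): cv2.imwrite('pics/'+n,im[:,:,::-1])
B=['amber_red_mid','amber_blue_mid','amber_green_mid','amber_yellow_mid','white_red_mid','white_blue_mid']
P=['pad_red','pad_blue','pad_green','pad_yellow']
E
python3 - <<'E'
from h import *
print(readout.read_state())
a=cams.grab_frame('top');b=cams.grab_frame('side')
save(a,'top.png');save(b,'side.png')
np.set_printoptions(precision=4,suppress=True)
for n in B+P:
    z=0.04 if n in B else 0.006
    t=spotter.spot_point('top',n)[:2]; s=spotter.spot_point('side',n)[:2]
    for c,l in(('top',t),('side',s)):
        for d in l: print(n,c,round(d['p'],2),np.round(d['position'],1),at_z(c,d['position'],z))
    if t and s: print('  tri',*tri(ray('top',t[0]['position']),ray('side',s[0]['position'])))
E
```

```text
{'time': 0.0, 'joints': array([-1.44602342e+00,  5.33675253e-02,  1.61429920e+00,  4.90866874e-05,
        1.47598584e+00, -1.18998256e-01]), 'dq': array([ 8.25078451e-04,  6.92996211e-05,  2.67853772e-03, -2.16016359e-03,
       -1.50646491e-03,  4.70803350e-04]), 'joint_torque': array([ 2.75866179e-03, -3.93680906e+01, -3.70171487e+01,  1.91543868e-04,
        7.13006637e-03, -1.58114511e-05]), 'eef_pos': array([ 0.15079482, -0.60594984,  0.25505324]), 'orientation': array([-1.03001953e-03,  9.92580903e-01,  1.21581617e-01,  2.14568043e-05]), 'force': array([-0.61945923,  0.47802598,  0.22636484]), 'wrist_torque': array([ 0.0276837 ,  0.0016968 , -0.02220482]), 'finger_force': 0.0, 'opening': 0.999842510125087}
amber_red_mid top 0.67 [227.4 145.2] [0.67   0.0462 0.04  ]
amber_red_mid side 0.89 [199.  203.2] [0.6574 0.0585 0.04  ]
amber_red_mid side 0.46 [169.5 306.7] [0.5348 0.313  0.04  ]
  tri [0.6706 0.0459 0.0267] 0.0041508208102721865
amber_blue_mid top 0.58 [276.7 141.6] [ 0.679  -0.0605  0.04  ]
amber_green_mid top 0.64 [221.9 198.2] [0.555  0.0563 0.04  ]
amber_green_mid si
[... 835 characters left out ...]
p 0.77 [155.3 200.1] [0.5518 0.2051 0.006 ]
pad_red side 0.85 [204.3 275. ] [0.5427 0.2056 0.006 ]
  tri [0.5489 0.204  0.0015] 0.007532405329771746
pad_blue top 0.57 [116.  237.1] [0.4703 0.2877 0.006 ]
pad_blue top 0.53 [269.8 241.7] [ 0.4625 -0.048   0.006 ]
pad_blue side 0.72 [213.2 328.7] [0.4617 0.295  0.006 ]
  tri [ 0.4684  0.29   -0.0056] 0.003956980439890125
pad_green top 0.89 [117.4 199.5] [0.5525 0.2877 0.006 ]
pad_green side 0.7 [168.4 306.4] [0.5572 0.2966 0.006 ]
  tri [0.5564 0.2919 0.0006] 0.008645305340131075
pad_yellow top 0.97 [153.9 236.2] [0.4727 0.2058 0.006 ]
pad_yellow side 0.78 [238.4 291.8] [0.4637 0.2082 0.006 ]
  tri [ 0.4695  0.2055 -0.0002] 0.006913045706648506
```

View pics/top.png

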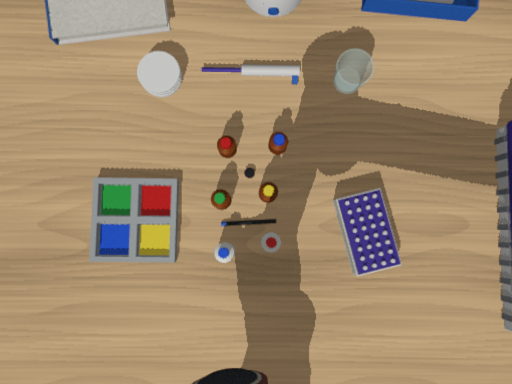

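View pics/side.png

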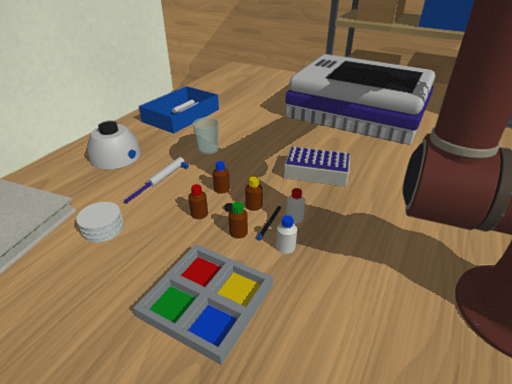

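The top view shows the amber bottles with red (227,146), blue (278,142), green (221,198) and yellow (268,191) caps, and the white ones at (224,253) and (271,242). The caddy pockets are green (117,200), red (155,200), blue (115,238) and yellow (154,238). The side view agrees. I'll refine positions from the cap and pad colours while swinging the tool over.

```bash
cat >> h.py <<'E'
C={'red':((0,8),(172,180)),'blue':((108,128),),'green':((50,75),),'yellow':((23,33),)}
def blobs(im,c,amin=20):
    hsv=cv2.cvtColor(im,cv2.COLOR_RGB2HSV); m=0
    for a,b in C[c]: m=m|cv2.inRange(hsv,(a,190 if c!='green' else 130,90),(b,255,255))
    n,l,s,ce=cv2.connectedComponentsWithStats(m)
    return [(s[i,4],ce[i]) for i in range(1,n) if s[i,4]>=amin]
E
python3 - <<'E'
from h import *
im=cv2.imread('pics/top.png')[:,:,::-1].copy(); K=cams.calibration('top')
print('camera',np.linalg.inv(np.array(K['camera_from_world']))[:3,3].round(3))
for c in C:
    for a,p in blobs(im,c):
        if p[1]<100 or p[0]>330: continue
        print(c,a,p.round(1),at_z('top',p,0.008 if a>300 else 0.076,K).round(4))
E
```

```text
camera [ 0.484 -0.015  1.059]
red 120 [225.3 142.8] [0.6684 0.0485 0.076 ]
red 784 [155.3 200.3] [0.5513 0.2046 0.008 ]
red 57 [270.8 242. ] [ 0.4633 -0.0478  0.076 ]
blue 83 [278.7 139.2] [ 0.6773 -0.0631  0.076 ]
blue 807 [113.9 239. ] [0.4663 0.2915 0.008 ]
blue 62 [223.2 252.2] [0.4419 0.0493 0.076 ]
green 829 [115.6 199.8] [0.5517 0.2911 0.008 ]
green 93 [219.3 197.5] [0.5538 0.0591 0.076 ]
yellow 32 [268.3 190.2] [ 0.57   -0.0421  0.076 ]
yellow 90 [152.1 250.8] [0.4438 0.1939 0.076 ]
```

Emit:
step_arm(rows=[[[0.5,5,-2,0,7],[0.5,9,-5,0,14],[0.5,14,-8,0,14],[0.5,18,-11,0,14],[0.5,22,-14,0,14]]])

```text
time: 1.6
eef_pos: [0.324, -0.4253, 0.2564]
orientation: [0.0, 1.0, -0.0, 0.0]
force: [1.0, -0.3, 0.4]
opening: 0.753
finger_force: 0.0
```

Emit:
step_arm(rows=[[[0.5,2.7,-4.2,0,0],[0.5,5.4,-8.4,0,0],[0.5,8,-12.5,0,0],[0.5,10.7,-16.7,0,0],[0.5,13.3,-20.8,0,0]]])

```text
time: 2.1
eef_pos: [0.4569, -0.217, 0.2567]
orientation: [0.0, 1.0, -0.0, 0.0]
force: [-0.2, -0.6, 0.1]
opening: 0.752
finger_force: 0.0
```

Emit:
step_arm(rows=[[[0.5,2.7,-4.2,2,0],[0.5,5.4,-8.4,4,0],[0.5,8,-12.5,6,0],[0.5,10.5,-16.5,8,0],[0.5,10.5,-16.5,8,0]]])

```text
time: 2.6
eef_pos: [0.5612, -0.0501, 0.1735]
orientation: [-0.001, 1.0, 0.002, -0.002]
force: [-0.5, -0.0, -0.3]
opening: 0.75
finger_force: 0.0
```

```bash
python3 - <<'E'
from h import *
K=cams.calibration('wrist'); s=readout.read_state(); im=cams.grab_frame('wrist'); save(im,'w1.png')
print(s['eef_pos'],s['orientation'],np.linalg.inv(np.array(K['camera_from_world']))[:3,3].round(3))
for c in C:
    for a,p in blobs(im,c): print(c,a,p.round(1),at_z('wrist',p,0.076,K).round(4))
E
```

```text
[ 0.56119576 -0.05005981  0.17352462] [-9.99408713e-04  9.99996069e-01  1.89199736e-03 -1.81208838e-03] [ 0.628 -0.05   0.291]
red 1271 [104.9  43.8] [0.6682 0.0477 0.076 ]
red 979 [  7.7 194.2] [0.5667 0.1339 0.076 ]
red 731 [252.2 315.8] [ 0.4649 -0.048   0.076 ]
blue 1159 [276.   28.3] [ 0.6769 -0.0627  0.076 ]
blue 2389 [495.7 249.9] [ 0.5234 -0.238   0.076 ]
blue 1131 [462.9 244.5] [ 0.5281 -0.2102  0.076 ]
blue 1221 [437.2 240.1] [ 0.532 -0.189  0.076]
blue 80 [148.8 238.5] [0.5326 0.0302 0.076 ]
blue 25 [449.6 340.7] [ 0.4382 -0.2169  0.076 ]
yellow 870 [243.9 190.9] [ 0.5701 -0.0418  0.076 ]
yellow 1626 [ 16.1 272.8] [0.5012 0.1416 0.076 ]
```

View pics/w1.png

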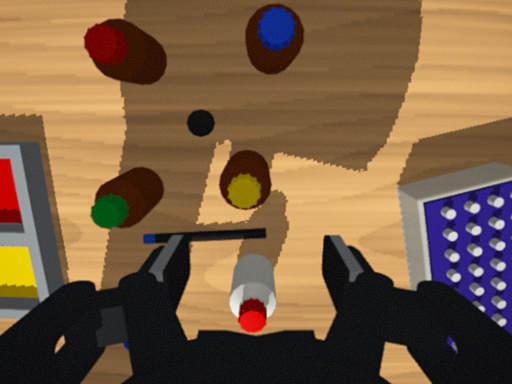

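The wrist view shows the yellow cap at (244,191), giving (0.570, -0.042), which matches the top view. The other caps agree too, and the white bottle with the red cap is behind the fingers at (252,316). I'll centre and go down.

Emit:
step_arm(rows=[[[0.5,0.9,-0.8,0,0],[0.5,0.9,-0.8,3,0],[0.5,0.9,-0.8,6,0],[0.5,0.9,-0.8,6,0]]])

```text
time: 3.05
eef_pos: [0.5676, -0.0466, 0.1129]
orientation: [-0.001, 1.0, -0.001, -0.003]
force: [-0.7, -0.1, -1.1]
opening: 0.749
finger_force: 0.0
```

Emit:
step_arm(rows=[[[0.5,0.2,-0.4,2,0],[0.5,0.2,-0.4,4,0],[0.5,0.2,-0.4,6.1,0],[0.5,0.2,-0.4,6.1,0]]])

```text
time: 3.45
eef_pos: [0.5711, -0.0427, 0.0545]
orientation: [-0.0, 1.0, -0.001, -0.002]
force: [-0.7, -0.1, -0.6]
opening: 0.752
finger_force: 0.0
```

Emit:
step_arm(rows=[[[-1,0,0,0,0],[-1,0,0,0,0],[-1,0,0,0,0],[-1,0,0,0,0],[-1,0,0,0,0]]], squeeze=40)

```text
time: 3.95
eef_pos: [0.574, -0.0425, 0.058]
orientation: [0.001, 1.0, -0.0, 0.002]
force: [-0.5, -0.2, 6.8]
opening: 0.476
finger_force: 41.2
```

Emit:
step_arm(rows=[[[-1,0,0,-2,0],[-1,0,0,-5,0],[-1,0,0,-8.5,0],[-1,0,0,-12,0],[-1,0,0,-12,0]]])

```text
time: 4.45
eef_pos: [0.5756, -0.0426, 0.1824]
orientation: [0.001, 1.0, -0.0, 0.006]
force: [0.9, -0.7, -0.4]
opening: 0.475
finger_force: 40.9
```

Emit:
step_arm(rows=[[[-1,-1.2,-3,0,0],[-1,-3,-7,0,0],[-1,-5,-11.5,0,0],[-1,-7,-16,0,0],[-1,-9,-20.5,0,0]]])

```text
time: 4.95
eef_pos: [0.4807, 0.1644, 0.1744]
orientation: [0.0, 1.0, -0.001, -0.001]
force: [0.7, 0.9, -0.8]
opening: 0.471
finger_force: 41.0
```

Emit:
step_arm(rows=[[[-1,-1.5,-3,0,0],[-1,-2,-4.4,0,0],[-1,-2,-4.4,0,0],[-1,-2,-4.4,0,0]]])

```text
time: 5.35
eef_pos: [0.4625, 0.2065, 0.1749]
orientation: [0.0, 1.0, -0.0, -0.0]
force: [-0.4, -0.3, -1.8]
opening: 0.475
finger_force: 41.0
```

```bash
python3 - <<'E'
from h import *
s=readout.read_state();print(s['eef_pos'],s['orientation'],s['force'])
a=cams.grab_frame('side');b=cams.grab_frame('wrist');save(np.hstack([a,b])[:, ::1],'c.png')
cv2.imwrite('pics/c1.png',cv2.resize(np.hstack([a,b])[:,:,::-1],(800,300)))
E
```

```text
[0.46253243 0.20651145 0.1749039 ] [ 4.56814460e-04  9.99999855e-01 -2.54939558e-04 -1.27985429e-04] [-0.38780802 -0.28702538 -1.77841141]
```

View pics/c1.png

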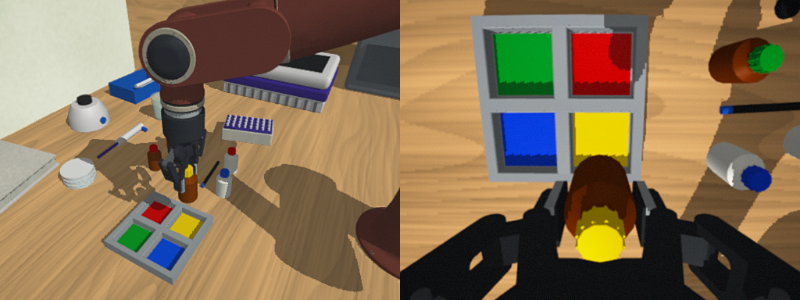

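The bottle is held upright over the caddy, with its yellow cap at (600,240) in the right half; the pads are all as expected. I'll lower it.

Emit:
step_arm(rows=[[[-1,0.2,0,2.5,0],[-1,0.3,0,5.5,0],[-1,0.3,0,8.5,0],[-1,0.3,0,10,0],[-1,0.3,0,10,0]]])

```text
time: 5.95
eef_pos: [0.4638, 0.2057, 0.0726]
orientation: [0.001, 1.0, -0.001, -0.003]
force: [-0.1, -0.6, -0.9]
opening: 0.476
finger_force: 41.0
```

Emit:
step_arm(rows=[[[-1,0,0,0.3,0],[-1,0,0,0.6,0],[-1,0,0,0.8,0],[-1,0,0,0.8,0]]])

```text
time: 6.35
eef_pos: [0.4657, 0.2073, 0.068]
orientation: [-0.0, 1.0, -0.0, 0.001]
force: [-0.5, -0.1, -1.2]
opening: 0.477
finger_force: 41.0
```

Not in contact yet; creeping down.

Emit:
step_arm(rows=[[[-1,0,0,0.2,0],[-1,0,0,0.3,0],[-1,0,0,0.3,0]]])

```text
time: 6.65
eef_pos: [0.466, 0.2074, 0.0661]
orientation: [-0.0, 1.0, -0.0, 0.0]
force: [-2.6, -0.6, 6.3]
opening: 0.478
finger_force: 41.7
```

Contact is made, so I'll release slowly and rise.

Emit:
step_arm(rows=[[[0.2,0,0,-0.1,0],[0.3,0,0,-0.1,0],[0.4,0,0,-0.1,0],[0.4,0,0,-0.1,0]]])

```text
time: 7.05
eef_pos: [0.4653, 0.2071, 0.0652]
orientation: [0.0, 1.0, -0.0, -0.0]
force: [-1.0, -0.6, 0.2]
opening: 0.698
finger_force: 0.0
```

Emit:
step_arm(rows=[[[0.4,0,0,-2,0],[0.4,0,0,-5,0],[0.4,0,0,-9,0],[0.4,0,0,-12,0],[0.4,0,0,-12,0]]])

```text
time: 7.55
eef_pos: [0.4683, 0.208, 0.1911]
orientation: [-0.001, 1.0, -0.0, 0.005]
force: [0.5, 0.6, 0.1]
opening: 0.697
finger_force: 0.0
```

Emit:
step_arm(rows=[[[0.5,2,3.3,0,0],[0.5,4.3,7.2,0,0],[0.5,6.6,11,0,0],[0.5,8.9,14.9,1,0],[0.5,8.9,14.9,2,0]]])

```text
time: 8.05
eef_pos: [0.5561, 0.054, 0.1645]
orientation: [0.001, 1.0, -0.003, 0.0]
force: [-0.2, 0.6, 1.1]
opening: 0.75
finger_force: 0.0
```

```bash
cat > look.py <<'E'
from h import *
import sys
a=cams.grab_frame('top')
save(a,sys.argv[1]); K=cams.calibration('top')
for c in C:
    for s,p in blobs(a,c):
        if p[1]<100 or p[0]>330: continue
        print(c,s,p.round(1),at_z('top',p,0.008 if s>300 else 0.076,K).round(4))
k=cams.calibration('wrist');w=cams.grab_frame('wrist')
for c in C:
    for s,p in blobs(w,c,60): print('w',c,s,p.round(1),at_z('wrist',p,0.076,k).round(4))
print(readout.read_state()['eef_pos'])
E
python3 look.py t2.png
```

```text
red 113 [225.4 142.8] [0.6686 0.0482 0.076 ]
red 324 [147.3 199.5] [0.5528 0.2222 0.008 ]
red 59 [270.9 241.8] [ 0.4638 -0.0482  0.076 ]
blue 78 [278.6 139.5] [ 0.6766 -0.0629  0.076 ]
blue 800 [113.9 239.1] [0.466  0.2915 0.008 ]
green 826 [115.6 199.8] [0.5517 0.291  0.008 ]
w red 1364 [265.9  25. ] [0.6683 0.0489 0.076 ]
w red 4246 [ 90.2 186.4] [0.5693 0.1686 0.076 ]
w blue 1363 [446.9  15.5] [ 0.675  -0.0605  0.076 ]
w blue 89 [256.1 236.4] [0.5322 0.0553 0.076 ]
w blue 2224 [ 21.3 273.3] [0.5018 0.2331 0.076 ]
w blue 223 [262.1 328.6] [0.4542 0.0508 0.076 ]
w green 1344 [ 12.1 182.5] [0.5724 0.2243 0.076 ]
w yellow 988 [101.7 256.9] [0.5162 0.1682 0.076 ]
[0.55279794 0.05726106 0.16221109]
```

Emit:
step_arm(rows=[[[0.5,0.2,0,3,0],[0.5,0.2,0,6,0],[0.5,0.2,0,9,0],[0.5,0.2,0,11,0],[0.5,0.2,0,11,0]]])

```text
time: 8.65
eef_pos: [0.5525, 0.0595, 0.0514]
orientation: [-0.0, 1.0, 0.001, -0.004]
force: [0.1, 0.4, 0.3]
opening: 0.752
finger_force: 0.0
```

Emit:
step_arm(rows=[[[-1,0,0,0,0],[-1,0,0,0,0],[-1,0,0,0,0],[-1,0,0,0,0],[-1,0,0,0,0]]])

```text
time: 9.15
eef_pos: [0.5573, 0.0582, 0.0569]
orientation: [-0.0, 1.0, -0.0, 0.001]
force: [-1.0, 1.9, 4.9]
opening: 0.475
finger_force: 40.7
```

Emit:
step_arm(rows=[[[-1,0,0,-2,0],[-1,0,0,-5,0],[-1,0,0,-8.5,0],[-1,0,0,-12,0],[-1,0,0,-12,0]]])

```text
time: 9.65
eef_pos: [0.5596, 0.0579, 0.1818]
orientation: [0.0, 1.0, -0.0, 0.006]
force: [1.2, -1.3, 0.0]
opening: 0.479
finger_force: 40.6
```

Emit:
step_arm(rows=[[[-1,-0.1,-3,0,0],[-1,-0.2,-7.5,0,0],[-1,-0.3,-12,0,0],[-1,-0.4,-16.5,0,0],[-1,-0.5,-21,0,0]]])

```text
time: 10.15
eef_pos: [0.5504, 0.2694, 0.1738]
orientation: [0.0, 1.0, -0.0, -0.001]
force: [0.6, 0.2, -1.8]
opening: 0.477
finger_force: 40.7
```

Emit:
step_arm(rows=[[[-1,0,-2.3,0,0],[-1,0,-2.3,2,0],[-1,0,-2.3,5,0],[-1,0,-2.3,8,0],[-1,0,-2.3,8,0]]])

```text
time: 10.65
eef_pos: [0.547, 0.2894, 0.0884]
orientation: [0.002, 1.0, -0.0, -0.006]
force: [-1.4, -0.5, -1.9]
opening: 0.478
finger_force: 40.8
```

Emit:
step_arm(rows=[[[-1,0.2,0,0.8,0],[-1,0.2,0,1.6,0],[-1,0.2,0,2.3,0],[-1,0.2,0,2.6,0],[-1,0.2,0,2.6,0]]])

```text
time: 11.15
eef_pos: [0.5533, 0.291, 0.0691]
orientation: [0.0, 1.0, -0.0, -0.0]
force: [0.2, 0.5, -0.8]
opening: 0.475
finger_force: 40.8
```

Emit:
step_arm(rows=[[[-1,0,0,0.2,0],[-1,0,0,0.4,0],[-1,0,0,0.4,0]]])

```text
time: 11.45
eef_pos: [0.5533, 0.2911, 0.0652]
orientation: [0.0, 1.0, -0.0, -0.0]
force: [-0.1, -0.5, -0.2]
opening: 0.48
finger_force: 40.8
```

Emit:
step_arm(rows=[[[-1,0,0,0.1,0],[-1,0,0,0.2,0],[-1,0,0,0.2,0]]])

```text
time: 11.75
eef_pos: [0.5536, 0.2912, 0.065]
orientation: [0.0, 1.0, -0.0, -0.0]
force: [-3.2, -1.5, 7.4]
opening: 0.479
finger_force: 41.7
```

Emit:
step_arm(rows=[[[0.2,0,0,-0.1,0],[0.3,0,0,-0.1,0],[0.4,0,0,-0.1,0],[0.4,0,0,-0.1,0]]])

```text
time: 12.15
eef_pos: [0.5533, 0.2911, 0.0641]
orientation: [0.0, 1.0, -0.0, -0.0]
force: [-1.0, -0.1, -0.9]
opening: 0.698
finger_force: 0.0
```

Emit:
step_arm(rows=[[[0.4,0,0,-2,0],[0.4,0,0,-5,0],[0.4,0,0,-9,0],[0.4,0,0,-12,0],[0.4,0,0,-12,0]]])

```text
time: 12.65
eef_pos: [0.5564, 0.2923, 0.1908]
orientation: [-0.002, 1.0, -0.0, 0.005]
force: [1.1, -0.4, 0.5]
opening: 0.702
finger_force: 0.0
```

Emit:
step_arm(rows=[[[0.5,1.5,3.2,0,0],[0.5,3.5,7.3,0,0],[0.5,5.5,11.5,0,0],[0.5,7.5,15.7,0,0],[0.5,9.4,20,0,0]]])

```text
time: 13.15
eef_pos: [0.6473, 0.0894, 0.1829]
orientation: [-0.0, 1.0, -0.0, -0.001]
force: [0.4, 0.6, 0.1]
opening: 0.747
finger_force: 0.0
```

Emit:
step_arm(rows=[[[0.5,2.1,4.3,0,0],[0.5,2.1,4.3,2,0],[0.5,2.1,4.3,2,0]]])

```text
time: 13.45
eef_pos: [0.6664, 0.0466, 0.1598]
orientation: [-0.0, 1.0, -0.002, -0.004]
force: [-1.1, 0.3, -1.2]
opening: 0.751
finger_force: 0.0
```

```bash
python3 look.py t3.png
```

```text
red 49 [226.1 146. ] [0.6618 0.0467 0.076 ]
red 503 [150.8 201.6] [0.5483 0.2144 0.008 ]
red 56 [270.8 241.7] [ 0.4639 -0.0479  0.076 ]
blue 77 [278.6 139.5] [ 0.6767 -0.0628  0.076 ]
blue 795 [113.8 239.1] [0.4659 0.2916 0.008 ]
green 394 [118.9 199.8] [0.5518 0.2839 0.008 ]
green 108 [105.5 198.1] [0.5507 0.2919 0.076 ]
w red 940 [252.9 203.9] [0.6695 0.0491 0.076 ]
w red 586 [ 97.3 279.9] [0.6099 0.1656 0.076 ]
w blue 1074 [413.5 190.8] [ 0.6787 -0.0607  0.076 ]
w yellow 162 [124.3 358.8] [0.5367 0.1546 0.076 ]
[0.66711231 0.04834076 0.16249582]
```

View pics/t3.png

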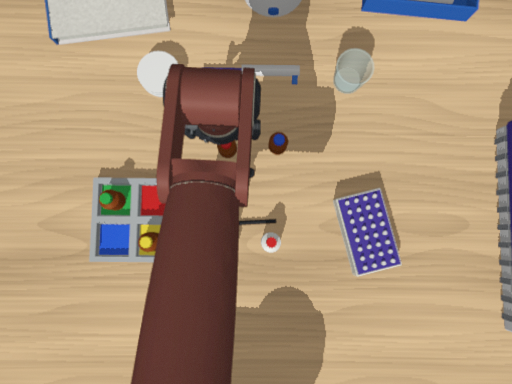

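The green bottle stands in the green pocket (cap at 105,198) and the yellow one in the yellow pocket (cap at 147,243). The white bottle with the red cap (271,242) is unmoved. I'm above the red-capped amber at (0.669, 0.048), ready to grasp it.

Emit:
step_arm(rows=[[[0.5,0.2,0,3,0],[0.5,0.2,0,6,0],[0.5,0.2,0,9,0],[0.5,0.2,0,11,0],[0.5,0.2,0,11,0]]])

```text
time: 14.05
eef_pos: [0.6673, 0.0495, 0.0507]
orientation: [-0.0, 1.0, 0.001, -0.003]
force: [-0.8, 0.5, 0.3]
opening: 0.752
finger_force: 0.0
```

Emit:
step_arm(rows=[[[-1,0,0,0,0],[-1,0,0,0,0],[-1,0,0,0,0],[-1,0,0,0,0],[-1,0,0,0,0]]])

```text
time: 14.55
eef_pos: [0.6717, 0.0483, 0.0567]
orientation: [-0.0, 1.0, -0.0, 0.002]
force: [-0.6, 2.2, 5.9]
opening: 0.478
finger_force: 41.0
```

Emit:
step_arm(rows=[[[-1,0,0,-2,0],[-1,0,0,-5,0],[-1,0,0,-8.5,0],[-1,0,0,-12,0],[-1,0,0,-12,0]]])

```text
time: 15.05
eef_pos: [0.6736, 0.0477, 0.1814]
orientation: [0.0, 1.0, -0.0, 0.006]
force: [0.7, 0.4, -0.9]
opening: 0.472
finger_force: 40.9
```

Emit:
step_arm(rows=[[[-1,-2,-2.6,0,0],[-1,-5,-6.6,0,0],[-1,-8,-10.6,0,0],[-1,-11,-14.5,0,0],[-1,-11.9,-15.7,0,0]]])

```text
time: 15.55
eef_pos: [0.5477, 0.2077, 0.1723]
orientation: [-0.0, 1.0, 0.001, -0.002]
force: [-0.3, -0.2, -2.1]
opening: 0.476
finger_force: 40.9
```

Emit:
step_arm(rows=[[[-1,0,0,2,0],[-1,0,0,5,0],[-1,0,0,8,0],[-1,0,0,10,0],[-1,0,0,10,0]]])

```text
time: 16.05
eef_pos: [0.548, 0.2037, 0.0692]
orientation: [0.001, 1.0, -0.0, -0.004]
force: [-0.8, -1.5, -2.2]
opening: 0.478
finger_force: 40.9
```

Emit:
step_arm(rows=[[[-1,0,0,0.3,0],[-1,0,0,0.6,0],[-1,0,0,0.8,0],[-1,0,0,0.8,0]]])

```text
time: 16.45
eef_pos: [0.5518, 0.2051, 0.0671]
orientation: [-0.0, 1.0, -0.0, 0.001]
force: [-0.0, -0.3, -0.9]
opening: 0.48
finger_force: 40.9
```

Emit:
step_arm(rows=[[[-1,0,0,0.2,0],[-1,0,0,0.3,0],[-1,0,0,0.3,0]]])

```text
time: 16.75
eef_pos: [0.5519, 0.2052, 0.0646]
orientation: [-0.0, 1.0, -0.0, 0.001]
force: [-1.8, -0.6, 4.3]
opening: 0.476
finger_force: 41.5
```

Emit:
step_arm(rows=[[[0.2,0,0,-0.1,0],[0.3,0,0,-0.1,0],[0.4,0,0,-0.1,0],[0.4,0,0,-0.1,0]]])

```text
time: 17.15
eef_pos: [0.5512, 0.2051, 0.0641]
orientation: [0.0, 1.0, -0.0, -0.0]
force: [0.3, 0.6, -0.4]
opening: 0.703
finger_force: 0.0
```

Emit:
step_arm(rows=[[[0.4,0,0,-2,0],[0.4,0,0,-5,0],[0.4,0,0,-9,0],[0.4,0,0,-12,0],[0.4,0,0,-12,0]]])

```text
time: 17.65
eef_pos: [0.5544, 0.2059, 0.1906]
orientation: [-0.001, 1.0, -0.0, 0.005]
force: [0.4, 0.2, 1.4]
opening: 0.699
finger_force: 0.0
```

Emit:
step_arm(rows=[[[0.5,1.5,3.2,0,0],[0.5,3.5,7.4,0,0],[0.5,5.5,11.6,0,0],[0.5,7.5,15.9,0,0],[0.5,9.4,20,0,0]]])

```text
time: 18.15
eef_pos: [0.6452, 0.0032, 0.1829]
orientation: [-0.0, 1.0, -0.0, -0.001]
force: [0.8, -0.2, 0.8]
opening: 0.752
finger_force: 0.0
```

Emit:
step_arm(rows=[[[0.5,2,4,0,0],[0.5,3.2,6.7,1,0],[0.5,3.2,6.7,2,0],[0.5,3.2,6.7,2,0]]])

```text
time: 18.55
eef_pos: [0.6754, -0.0621, 0.1606]
orientation: [-0.001, 1.0, -0.001, -0.003]
force: [-0.1, 0.7, -2.0]
opening: 0.752
finger_force: 0.0
```

```bash
python3 look.py t4.png
```

```text
red 549 [155.3 199.9] [0.5522 0.2047 0.008 ]
blue 46 [278.  141.2] [ 0.6731 -0.0617  0.076 ]
blue 794 [113.8 239.1] [0.466  0.2916 0.008 ]
green 389 [119.  199.6] [0.5522 0.2837 0.008 ]
green 107 [105.5 198.1] [0.5506 0.2919 0.076 ]
yellow 23 [148.4 239.4] [0.4668 0.202  0.076 ]
w red 106 [  9.3 284.9] [0.6129 0.128  0.076 ]
w blue 135 [305.5   4.6] [ 0.8018 -0.091   0.076 ]
w blue 907 [257.3 204.1] [ 0.6784 -0.0628  0.076 ]
w blue 125 [495.3 313.2] [ 0.5875 -0.2516  0.076 ]
w blue 354 [410.8 368.2] [ 0.5351 -0.1907  0.076 ]
[ 0.67624553 -0.06088652  0.16294919]
```

Emit:
step_arm(rows=[[[0.5,0.2,0.1,3,0],[0.5,0.2,0.1,6,0],[0.5,0.2,0.1,9,0],[0.5,0.2,0.1,11,0],[0.5,0.2,0.1,11,0]]])

```text
time: 19.15
eef_pos: [0.6763, -0.0609, 0.0506]
orientation: [-0.001, 1.0, 0.001, -0.003]
force: [-1.0, 0.1, -0.6]
opening: 0.755
finger_force: 0.0
```

Emit:
step_arm(rows=[[[-1,0,0,0,0],[-1,0,0,0,0],[-1,0,0,0,0],[-1,0,0,0,0],[-1,0,0,0,0]]])

```text
time: 19.65
eef_pos: [0.6805, -0.063, 0.0566]
orientation: [0.0, 1.0, -0.0, 0.002]
force: [-0.2, 1.5, 5.9]
opening: 0.479
finger_force: 41.2
```

Emit:
step_arm(rows=[[[-1,0,0,-2,0],[-1,0,0,-5,0],[-1,0,0,-8.5,0],[-1,0,0,-13,0],[-1,0,0,-14,0]]])

```text
time: 20.15
eef_pos: [0.682, -0.0637, 0.2014]
orientation: [0.001, 1.0, -0.0, 0.005]
force: [0.4, -0.1, 0.5]
opening: 0.48
finger_force: 40.7
```

Emit:
step_arm(rows=[[[-1,-1.5,-2.5,0,0],[-1,-3.8,-6.3,0,0],[-1,-6.2,-10.2,0,0],[-1,-8.6,-14.2,0,0],[-1,-11,-18.2,0,0]]])

```text
time: 20.65
eef_pos: [0.5676, 0.1201, 0.1931]
orientation: [0.0, 1.0, -0.001, -0.001]
force: [0.7, -0.1, -1.5]
opening: 0.476
finger_force: 40.7
```

Emit:
step_arm(rows=[[[-1,-2.4,-4,0,0],[-1,-4.8,-8,0,0],[-1,-7.2,-12,0,0],[-1,-9.4,-15.6,0,0],[-1,-10.4,-17.2,0,0]]])

```text
time: 21.15
eef_pos: [0.4629, 0.2933, 0.1932]
orientation: [0.0, 1.0, 0.001, -0.001]
force: [-1.0, -0.4, -1.8]
opening: 0.476
finger_force: 40.8
```

Emit:
step_arm(rows=[[[-1,0,0,1,0],[-1,0,0,4,0],[-1,0,0,7,0],[-1,0,0,10,0],[-1,0,0,11,0]]])

```text
time: 21.65
eef_pos: [0.4629, 0.2887, 0.0792]
orientation: [0.002, 1.0, -0.001, -0.004]
force: [-0.0, 0.3, -1.9]
opening: 0.476
finger_force: 40.8
```

Emit:
step_arm(rows=[[[-1,0,0,0.5,0],[-1,0,0,1,0],[-1,0,0,1.5,0],[-1,0,0,1.7,0],[-1,0,0,1.7,0]]])

```text
time: 22.15
eef_pos: [0.4657, 0.2913, 0.0678]
orientation: [-0.0, 1.0, -0.0, 0.0]
force: [-0.1, -0.5, -1.0]
opening: 0.476
finger_force: 40.8
```

Emit:
step_arm(rows=[[[-1,0,0,0.2,0],[-1,0,0,0.3,0],[-1,0,0,0.3,0]]])

```text
time: 22.45
eef_pos: [0.4655, 0.2913, 0.0646]
orientation: [-0.0, 1.0, -0.0, 0.0]
force: [0.1, -0.3, -0.0]
opening: 0.477
finger_force: 40.8
```

Emit:
step_arm(rows=[[[-1,0,0,0.1,0],[-1,0,0,0.2,0],[-1,0,0,0.2,0]]])

```text
time: 22.75
eef_pos: [0.4658, 0.2914, 0.0646]
orientation: [0.0, 1.0, -0.0, -0.0]
force: [-5.6, -2.4, 11.5]
opening: 0.472
finger_force: 42.0
```

Emit:
step_arm(rows=[[[0.2,0,0,-0.2,0],[0.3,0,0,-0.2,0],[0.4,0,0,-0.2,0],[0.4,0,0,-0.2,0]]])

```text
time: 23.15
eef_pos: [0.4652, 0.291, 0.064]
orientation: [0.0, 1.0, -0.0, -0.0]
force: [0.8, 1.3, 0.4]
opening: 0.698
finger_force: 0.0
```

Emit:
step_arm(rows=[[[0.4,0,0,-2,0],[0.4,0,0,-5,0],[0.4,0,0,-9,0],[0.4,0,0,-13,0],[0.4,0,0,-16,0]]])

```text
time: 23.65
eef_pos: [0.4658, 0.2914, 0.227]
orientation: [-0.001, 1.0, -0.0, 0.001]
force: [1.3, 1.1, 0.5]
opening: 0.704
finger_force: 0.0
```

Emit:
step_arm(rows=[[[0.4,3,3,0,0],[0.4,6,6,0,0],[0.4,9,9,0,0],[0.4,12,12,0,0],[0.4,12,12,0,0]]])

```text
time: 24.15
eef_pos: [0.5879, 0.1675, 0.2239]
orientation: [0.001, 1.0, -0.003, 0.0]
force: [0.6, 0.3, 0.0]
opening: 0.703
finger_force: 0.0
```

```bash
python3 look.py t5.png; python3 - <<'E'
from h import *
a=cams.grab_frame('side'); b=cv2.imread('pics/t5.png')[:,:,::-1]
cv2.imwrite('pics/f.png',cv2.resize(np.hstack([b,a])[:,:,::-1],(800,300)))
E
```

```text
red 102 [167.4 198. ] [0.5518 0.1659 0.076 ]
red 59 [270.8 241.7] [ 0.4639 -0.048   0.076 ]
blue 54 [223.  252.5] [0.4414 0.0497 0.076 ]
green 387 [118.8 199.9] [0.5515 0.2842 0.008 ]
green 105 [105.4 198.1] [0.5505 0.2921 0.076 ]
w red 1497 [227.8 194. ] [0.5795 0.1934 0.076 ]
w red 609 [215.5 227.7] [0.5475 0.2056 0.076 ]
w red 230 [472.2 300.4] [ 0.4668 -0.05    0.076 ]
w blue 365 [137.2 258.6] [0.5162 0.2814 0.076 ]
w green 284 [126.3 184.8] [0.5883 0.2834 0.076 ]
w green 143 [171.2 193.6] [0.5801 0.2438 0.076 ]
w green 443 [118.5 229.9] [0.5454 0.2957 0.076 ]
w yellow 1194 [230.3 266.5] [0.508  0.1931 0.076 ]
w yellow 572 [217.1 310.8] [0.4586 0.2076 0.076 ]
[0.58549751 0.1703662  0.22365482]
```

View pics/f.png

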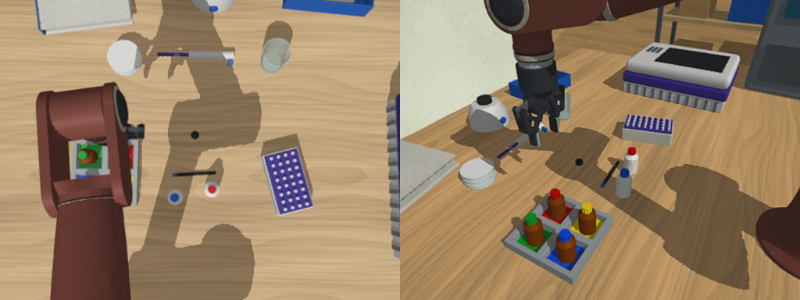

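The side half shows all four amber bottles upright in their own pockets: red (556,200), yellow (587,215), green (532,228) and blue (566,243). Both white bottles are standing at their starting places, and the gripper is clear.

```bash
python3 -c "
from bench import r
print(r.sign_off())"
```

```text
the job is handed in; nothing more can be done
None
```

I placed all four amber bottles upright in the pockets matching their caps, left both white bottles standing where they were, and handed the job in at about 24 s; the final camera check showed this, but sign-off returned no verdict.

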